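# Load a valve block into the guarded test cell

## Robot

A 6-joint arm with a two-finger parallel gripper is mounted at the origin on the work surface. World frame = base frame: x ahead of the robot, y to its left, z up, the work surface at z = 0. Lengths are in m, angles in rad, forces in N, time in s.
With the tool pointing down it reaches from about 0.35 to 0.85 m from the base axis. Payload 8.1 kg.
Tool frame: the origin (TCP) lies at the very end of the fingers, on their centre line; the grasp point (between the pads) lies 19 mm behind it; z points along the fingers, y is the line along which they close (so a half turn about z gives the same grasp; the last joint's range is limited). The gripper opens to 93 mm and grips with 3 to 60 N. Pads are 15 mm wide; open, the fingers measure 128 mm over their backs; the gripper's body (75 mm by 188 mm) begins 65 mm behind the grasp point.
Start: joints at [1.062, 0.13, 1.488, -0, 1.523, -0.085], TCP at [0.247, 0.547, 0.219] pointing down, gripper open.
Joint ranges: [-2.96, 2.96], [-0.89, 2.26], [0.02, 2.5], [-1.34, 4.48], [0, 2.73], [-2.66, 2.66]. Speed limits (rad/s): [2.39, 2.39, 2.79, 3.14, 3.14, 3.14].

## Interface

Orientations are given as a rotation vector (axis times angle).
In Python, from plant import robot, imaging gives the robot as it stands.
- The arm moves only by the tool jog_arm, never from a script. Its argument "rows" is a list of rows, each a list of 2 entries, a list of its own where there are three numbers: the shift along the tool's x, y, z each as a share of 0.2 m, from -1 to 1, then the turn, a rotation vector about the tool's x, y, z each as a share of pi/2 rad, from -1 to 1. A call has 1 to 5 rows; each row is the pose to reach, as a shift and turn from the pose commanded when the call began, along the tool's axes at that moment; what a row does not reach only later rows make up. A row lasts 1/10 s, in which the tool goes at most 50 mm and 8.59 degrees, less where a joint would pass 70% of its speed; a pose out of reach is approached as far as the arm can. A call with a number of a shift or a turn outside -1 to 1 is refused whole. A call with a gripper value outside its range is refused whole. "hand" is the closure, from -1 (fully open) to 1 (shut), set as the call begins (left out, the last holds). The fingers move at their own pace and stop on an object; "squeeze" is the grip in N (left out, the last holds). Time passes only in rows, so rows that repeat a pose let the fingers close. It gives the time, the measured TCP pose, the force, the opening and the grip force at its end, in the units of the state.
- robot.read_state(): the state, without advancing time (a new reading comes with each control period).
- imaging.read_camera(name): name is "scene" or "top" or "wrist"; returns a dict with "frame" (420x560x3 uint8, red, green, blue), "vertical_fov" (degrees; the focal length in pixels is half the picture's height over the tangent of half this angle, whatever the lens; pixels are square), "cx", "cy" (the principal point, pixels), "R" (3x3) and "t" (3): a world point X has camera coordinates R X + t. Camera axes: x right, y down, z forward; pixel columns grow to the right and rows downward; lengths in m; the calibration is good to about 2 mm. The wrist camera is an equidistant fisheye: a pixel r from the principal point sees the ray r / f radians off the axis. A picture is of the moment at which its call begins. There is no depth.
- robot.close_job(): hands the job in; it is judged then, once.
The state is a dict: "t": time; "q": joint angles; "dq": joint speeds; "joint_torque": joint torques, N m; "tool_pos": TCP position; "orientation": TCP orientation; "force": force on the tool from outside, world axes, zero at the start; "wrist_torque": the same for the moment, N m; "opening": finger opening in m; "gripper_force": force on a finger pad.
Only numpy, scipy, OpenCV 4.12 (cv2) and the standard library are available. Lean on these libraries where they do the work, as an engineer would, in place of code of your own. Each camera call takes 0.05 s, during which the arm holds its last target. There are 200 camera calls.

## Task

First slide the guard window of the test cell wide open, then take the valve block (the one with two round ports in its top) out of the lane tray, set it down on the rubber mat and let go so that you can take it the other way: the tray only lets you hold it by its ends, the cell only by its long sides. Lay it down without dropping it, flat and square in the middle of the bed between the two end posts in the cell, and slide the guard fully shut. Leave the other two parts in the tray, the white bottle and the can where they are.

Things in the scene. Friction and masses are not known exactly. Their poses are not given: they have to be found in the camera images.
- cell: Grey test cell fixed to the bench, 200 (x) x 360 (y) x 130 mm high. Origin: centre of underside; x across its depth away from the robot, y along its length. The roof (top at 130 mm) is a fixed steel plate over the +y half; the -y half (y = -174 to 0, x = -94 to 94 mm) is an opening covered by the sliding guard. Side rails along y rise to 144 mm.
- nest (a point): Centre of the top of the level bed in the cell, at (0, -85, 60) mm in the cell frame, axes as the cell's. Bed 100 (x) x 60 (y) mm. On it two dark end posts, 40 mm tall, 40 wide (y), 14 thick, inner faces 34 mm either side of the nest along x: the block lies between them, length along x, 3 mm spare at each end. Free for fingers to about 75 mm from the nest on both y sides.
- guard (a joint): Position of the guard window along its track, m: 0 = fully shut (at its stop), 0.165 = fully open; it grows as the guard slides in the cell's +y direction, over the fixed roof half. It may start a little ajar. It stays where it is left; sliding takes about 3 to 5 N.
- guard_grip (a point): Moves with the guard: inside an upright dark steel fin on the middle of the clear window, 12 mm thick (cell y), 80 long (cell x), 32 tall. The point lies on the fin's mid-planes, 18 mm above the window's top face, 14 mm below the fin's top, 155 mm above the bench. Window 196 (x) x 172 (y) x 6 mm, top face 137 mm above the bench.
- tray: Steel tray fixed to the bench, 250 (x) x 174 (y) x 40 mm high, with three parallel lanes along its x; lane centres at y = -56, 0 and +56 mm, lanes 50 mm wide and 238 mm long between 6 mm walls, floor 4 mm thick. Origin: centre of its underside. One part lies in each lane, in any order.
- block: Valve block, bare aluminium, 62 (x) x 44 (y) x 36 mm high, 0.2 to 0.4 kg, two dark round ports in its top, side by side along x. Origin: centre of underside, x along its length. Starts in a tray lane, length along the lane, top level with the lane walls (40 mm), which leave 3 mm at its long sides: no room for fingers; its ends are free. Either end may lead in the cell.
- mat: Black rubber mat lying fixed on the bench between tray and cell, 170 (x) x 130 (y) x 4 mm, origin at the centre of its underside, its top 4 mm above the bench; a clear place to put the block down.
- manifold: Bystander in a tray lane: longer, lower aluminium block, 90 x 42 x 24 mm, one small port. Origin: centre of underside.
- flange: Bystander in a tray lane: round stepped aluminium flange, 44 mm across, 30 mm high. Origin: centre of underside.
- oil: Bystander: white plastic bottle, 56 mm across, 130 mm tall, beyond the mat. Origin: centre of underside.
- grease: Bystander: steel can, 70 mm across, 60 mm high, beyond the mat. Origin: centre of underside.
Not all that is in view belongs to the job. What is shaped like the block but brown is not meant.

How it is judged:
On the way, in this order (a step that is already met when the one before it is completed fails the run):
1. the guard window is slid wide open (value of joint guard above 0.11 m), for 0.1 s.
2. the block lies on the mat, let go (horizontal distance between block and mat below 0.085 m and height (world z) of block below 0.008 m and contact force between the fingers and block below 0.2 N and linear speed of block below 0.02 m/s), for 0.1 s.
3. the block lies flat on the bed between the end posts, let go (x of block in the frame of nest between -0.005 and 0.005 m and y of block in the frame of nest between -0.01 and 0.01 m and z of block in the frame of nest between -0.003 and 0.003 m and angle between the x axis of block and the x axis of cell, either way round below 0.12 rad and angle between block's own z axis and vertical below 0.06 rad and contact force between the fingers and block below 0.2 N and linear speed of block below 0.02 m/s), for 0.2 s.
At the end, for the whole second after the job is handed in: The block lies flat and at rest on the bed between the end posts (within 5 mm along and 10 mm across of the bed's centre, square within 7 degrees), released, and the guard is shut to within 4 mm of its stop (all of step 3 and value of joint guard below 0.004 m); the robot touches nothing.
It fails at once if the block is dropped into the cell (faster than 0.45 m/s just above the bed) (horizontal distance between block and nest below 0.04 m and z of block in the frame of nest below 0.05 m and linear speed of block above 0.45 m/s).
It fails at once if another tray part, the bottle or the can is moved more than 30 mm (distance of any of manifold, flange, oil, grease from where it was at the start of the episode above 0.03 m).
It also fails if it takes over 72 s, if anything falls off the work surface, if the arm or the gripper's body presses on something with over 40 N, if the wrist force passes 120 N, or if a joint passes its speed limit or range.

## Working session

There is one attempt and no reset: what is moved stays moved. The work goes in short steps, Python scripts to look and compute and a tool call to move; the robot and the scene stay as the last step left them, time stands still between calls to the robot, and variables do not carry over. Pictures are saved under pics/ and viewed, at most 10 in all, crops included, and the job is handed in when it is done.

Besides the shell and the picture viewer there is one more tool, called after ">>>" by a JSON object that holds its "method" and its "body". jog_arm: Moves the arm, as the interface text tells. Its arguments: {"type":"object","properties":{"rows":{"type":"array"},"hand":{"type":"number"},"squeeze":{"type":"number"}},"required":["rows"]}

```bash
ls; mkdir -p pics
python3 - <<'E'
from plant import robot, imaging
import cv2,pickle
d={}
for n in ("top","scene"):
    c=imaging.read_camera(n); d[n]=c
    cv2.imwrite(f"pics/{n}0.png",c["frame"][:,:,::-1]); print(n,c["vertical_fov"],c["cx"],c["cy"],c["R"],c["t"])
pickle.dump(d,open("cams.pkl","wb"))
s=robot.read_state(); print(s)
E
```

```text
pics
top 46.963943173040775 279.66864586118635 211.73136852695163 [[ 0.00421585 -0.99996782  0.00682502]
 [-0.99552003 -0.00484158 -0.09442685]
 [ 0.09445686 -0.00639636 -0.99550841]] [-0.13310161  0.5325998   1.45464816]
scene 42.02343339174326 285.38681673200284 209.35180928793454 [[ 0.17890355  0.98362918 -0.0216136 ]
 [ 0.65044704 -0.13472923 -0.74750698]
 [-0.73818166  0.11967315 -0.66390223]] [ 0.04355542 -0.26826018  1.81362749]
{'t': 0.1, 'q': array([ 1.06163474e+00,  1.31094254e-01,  1.48921944e+00, -1.25611220e-06,
        1.52297514e+00, -8.54248122e-02]), 'dq': array([ 6.76130121e-05, -1.53507129e-03, -3.63881093e-03,  7.24880601e-04,
        1.43292825e-03, -5.61275072e-04]), 'joint_torque': array([ 1.26464736e-03, -5.61343610e+01, -4.93094623e+01,  7.70123117e-02,
        2.92549026e-02, -9.91755542e-05]), 'tool_pos': array([0.24643672, 0.54647482, 0.21766025]), 'orientation': array([-6.60531162e-01, -3.07086020e+00,  2.54765253e-03]), 'force': array([0.51956342, 0.36647104, 0.31843715]), 'wrist_torque': array([ 0.00555769, -0.03020761, -0.00752619]), 'gripper_force': 0.0, 'opening': 0.09305308407583582}
```

Run:
```python
import cv2
for n in ("top","scene"):
    i=cv2.imread(f"pics/{n}0.png"); cv2.imwrite(f"pics/{n}0b.png",cv2.resize(i,(800,600),interpolation=cv2.INTER_CUBIC))
```

```text
(no output)
```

View pics/top0b.png

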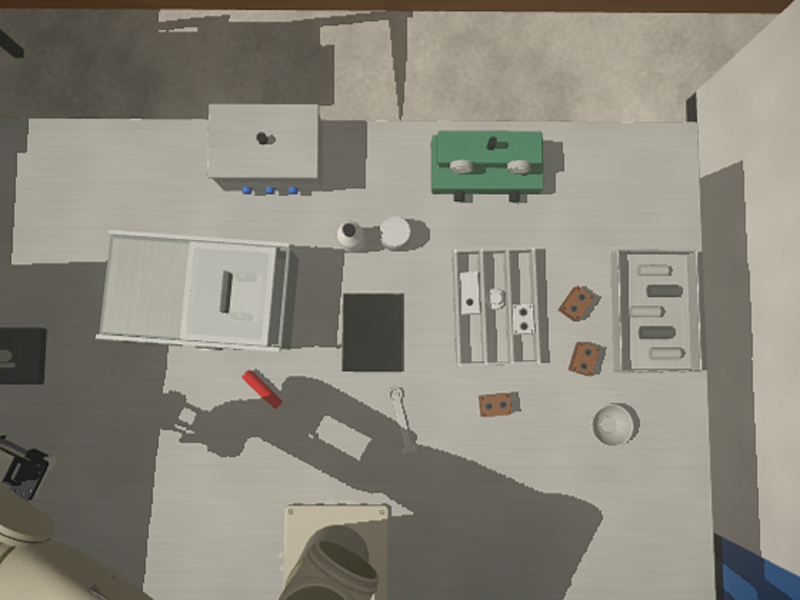

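View pics/scene0b.png

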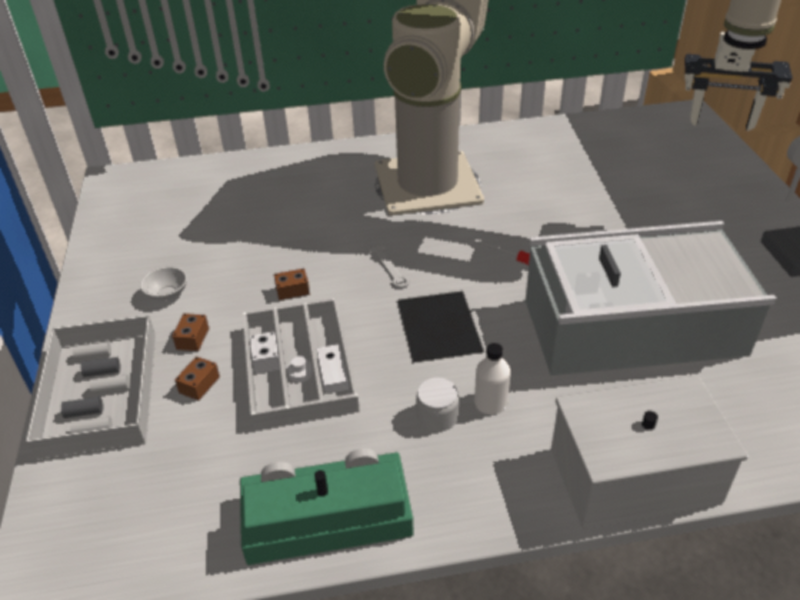

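The top view shows the cell at about (98–296, 232–349), with the fin at (226, 292) and the roof half on the left (+y). The mat is at (342–404, 293–371) and the tray at (454–548, 249–364). The valve block with two ports is in the right lane at about (523, 319). The brown copies are outside the tray. I'll enlarge the cell and tray.

Run:
```python
import cv2
i=cv2.imread("pics/top0.png")
cv2.imwrite("pics/c1.png",cv2.resize(i[150:255,60:220],None,fx=5,fy=5,interpolation=cv2.INTER_CUBIC))
cv2.imwrite("pics/c2.png",cv2.resize(i[165:270,230:390],None,fx=5,fy=5,interpolation=cv2.INTER_CUBIC))
```

```text
(no output)
```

View pics/c1.png

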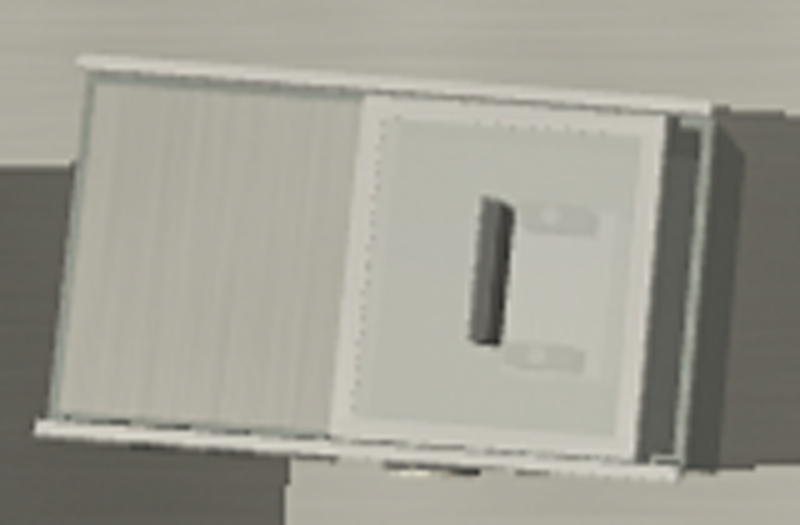

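View pics/c2.png

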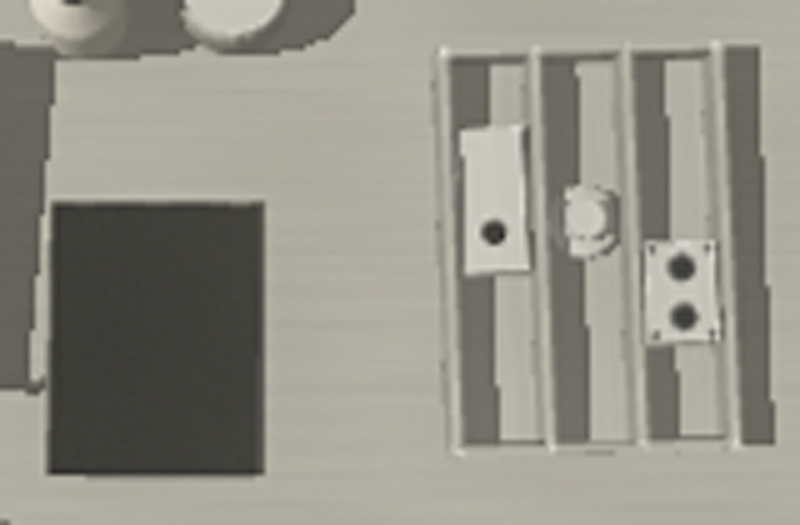

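Crop 1 shows the rail corners at about (80, 57), (715, 102), (37, 435) and (680, 480). The fin top is at about (487, 198) to (474, 343), and the post tops are near (560, 219) and (545, 358). In crop 2 the block top corners are (644, 241), (717, 238), (720, 344) and (647, 343), and the ports are (682, 268) and (684, 316). The mat corners are (52, 202), (265, 201), (264, 474) and (47, 474).

```bash
cat > h.py <<'E'
import numpy as np, cv2, pickle
from scipy.spatial.transform import Rotation as Ro
def ray(c,u,v,z):
    f=210/np.tan(np.radians(c["vertical_fov"]/2)); R=np.array(c["R"]);t=np.array(c["t"])
    d=R.T@np.array([(u-c["cx"])/f,(v-c["cy"])/f,1]); o=-R.T@t
    return o+d*(z-o[2])/d[2]
def crop(x,y,u0,v0,s): return u0+(x+.5)/s-.5, v0+(y+.5)/s-.5
E
python3 - <<'E'
from h import *
np.set_printoptions(precision=4,suppress=True)
c=pickle.load(open("cams.pkl","rb"))["top"]
print("cam",-c["R"].T@c["t"])
def P(pts,u0,v0,z): return np.array([ray(c,*crop(x,y,u0,v0,5),z) for x,y in pts])[:,:2]
def rep(n,p):
    e=[p[(i+1)%4]-p[i] for i in range(4)]
    print(n,p.tolist() and p.round(4).tolist(),"ctr",p.mean(0),"len",[round(np.hypot(*k),4) for k in e],"ang",[round(float(np.degrees(np.arctan2(k[1],k[0]))),1) for k in e])
rep("rails",P([(80,57),(715,102),(680,480),(37,435)],60,150,.144))
rep("window",P([(363,95),(668,115),(635,460),(333,437)],60,150,.137))
print("fin top-left edge",P([(485,198),(471,343)],60,150,.169),"fin base right",P([(515,206),(500,345)],60,150,.137))
print("posts",P([(560,219),(545,358)],60,150,.1))
rep("tray",P([(440,48),(722,42),(738,447),(455,453)],230,165,.04))
rep("block",P([(644,241),(717,238),(720,344),(647,343)],230,165,.04))
print("ports",P([(682,268),(684,316)],230,165,.04))
rep("mat",P([(52,202),(265,201),(264,474),(47,474)],230,165,.004))
E
```

```text
cam [ 0.3934 -0.1212  1.4993]
rails [[0.6637, 0.4495], [0.6398, 0.0892], [0.4258, 0.1046], [0.4493, 0.4641]] ctr [0.5446 0.2769] len [np.float64(0.3611), np.float64(0.2146), np.float64(0.3602), np.float64(0.2149)] ang [-93.8, 175.9, 86.3, -3.9]
window [[0.644, 0.2907], [0.6334, 0.1169], [0.437, 0.1313], [0.4492, 0.3011]] ctr [0.5409 0.21  ] len [np.float64(0.1742), np.float64(0.1969), np.float64(0.1703), np.float64(0.1951)] ang [-93.5, 175.8, 85.9, -3.1]
fin top-left edge [[0.5807 0.2116]
 [0.5    0.2171]] fin base right [[0.5807 0.2025]
 [0.5015 0.2088]]
posts [[0.5783 0.1849]
 [0.497  0.1916]]
tray [[0.6476, -0.2461], [0.6523, -0.4187], [0.4054, -0.4249], [0.4011, -0.2543]] ctr [ 0.5266 -0.336 ] len [np.float64(0.1727), np.float64(0.247), np.float64(0.1706), np.float64(0.2467)] ang [-88.5, -178.6, 91.5, 1.9]
block [[0.5297, -0.3696], [0.5318, -0.414], [0.4674, -0.4149], [0.4678, -0.3707]] ctr [ 0.4992 -0.3923] len [np.float64(0.0444), np.float64(0.0644), np.float64(0.0442), np.float64(0.0619)] ang [-87.4, -179.2, 89.5, 1.0]
ports [[ 0.5134 -0.3925]
 [ 0.4843 -0.3933]]
mat [[0.5557, -0.0074], [0.557, -0.1399], [0.3879, -0.1399], [0.3873, -0.0063]] ctr [ 0.472  -0.0733] len [np.float64(0.1325), np.float64(0.1691), np.float64(0.1335), np.float64(0.1684)] ang [-89.4, -180.0, 90.2, -0.4]
```

```bash
cat >> h.py <<'E'
def plan(targets, pos=None, rv=None):
    """targets: list of (x,y,z,yaw_deg of tool y); prints shift/turn shares for each, chained (tool pointing down)"""
    from plant import robot
    s=robot.read_state()
    p=np.array(s["tool_pos"] if pos is None else pos); R=Ro.from_rotvec(s["orientation"] if rv is None else rv).as_matrix()
    print("t",round(s["t"],2),"p",p.round(4),"yaw",round(np.degrees(np.arctan2(R[1,1],R[0,1])),2),"q",s["q"].round(2),"F",s["force"].round(1),"open",round(s["opening"],4))
    for x,y,z,a in targets:
        a=np.radians(a); T=np.column_stack([[-np.sin(-a+0)*-1*-1,0,0],[0]*3,[0]*3])
        yv=np.array([np.cos(a),np.sin(a),0]); zv=np.array([0,0,-1.]); T=np.column_stack([np.cross(yv,zv),yv,zv])
        d=R.T@(np.array([x,y,z])-p); w=Ro.from_matrix(R.T@T).as_rotvec()
        print((d/.2).round(4).tolist(),(w/(np.pi/2)).round(4).tolist()); p=np.array([x,y,z]);R=T
E
sed -i '/T=np.column_stack(\[\[-np/s/; T=.*//' h.py
python3 -c "
from h import *
plan([(.40,.38,.225,86.15),(.5401,.210,.225,86.15),(.5401,.210,.142,86.15)])"
```

```text
t 0.1 p [0.2464 0.5465 0.2177] yaw 65.72 q [ 1.06  0.13  1.49 -0.    1.52 -0.09] F [0.5 0.4 0.3] open 0.0931
[-1.0422, -0.4431, -0.0361] [-0.001, -0.0003, -0.227]
[-0.756, -0.801, 0.0] [0.0, 0.0, 0.0]
[0.0, 0.0, 0.415] [0.0, 0.0, 0.0]
```

>>> {"method": "jog_arm", "body": {"rows": [[[-1,-0.44,-0.04],[0,0,-0.227]],[[-1,-0.44,-0.04],[0,0,-0.227]],[[-1,-0.44,-0.04],[0,0,-0.227]],[[-1,-0.44,-0.04],[0,0,-0.227]],[[-1,-0.44,-0.04],[0,0,-0.227]]], "hand": -1}}

```text
t: 0.6
tool_pos: [0.3949, 0.3814, 0.2264]
orientation: [0.109, 3.139, -0.002]
force: [0.1, -0.3, -0.5]
opening: 0.093
gripper_force: 0.0
```

>>> {"method": "jog_arm", "body": {"rows": [[[-0.79,-0.82,0],[0,0,0]],[[-0.79,-0.82,0],[0,0,0]],[[-0.79,-0.82,0],[0,0,0]],[[-0.79,-0.82,0],[0,0,0]],[[-0.79,-0.82,0],[0,0,0]]]}}

```text
t: 1.1
tool_pos: [0.5411, 0.2069, 0.2261]
orientation: [-0.109, -3.139, 0.002]
force: [0.3, 1.0, -0.0]
opening: 0.093
gripper_force: 0.0
```

>>> {"method": "jog_arm", "body": {"rows": [[[0,0,0],[0,0,0]],[[0,0,0],[0,0,0]]]}}

```text
t: 1.3
tool_pos: [0.5393, 0.2098, 0.226]
orientation: [-0.108, -3.138, 0.0]
force: [-0.0, 0.8, 0.0]
opening: 0.0927
gripper_force: 0.0
```

```bash
python3 -c "
from h import *
plan([(.5401,.210,.142,86.15)])"
```

```text
t 1.3 p [0.5393 0.2098 0.226 ] yaw 86.06 q [ 0.28  0.07  1.54  0.    1.53 -1.22] F [-0.   0.8  0. ] open 0.0927
[-0.0046, 0.0013, 0.42] [-0.0001, -0.0009, -0.0011]
```

>>> {"method": "jog_arm", "body": {"rows": [[[0,0,0.25],[0,0,0]],[[0,0,0.41],[0,0,0]],[[0,0,0.41],[0,0,0]],[[0,0,0.41],[0,0,0]]]}}

```text
t: 1.7
tool_pos: [0.5384, 0.2113, 0.1448]
orientation: [-0.103, -3.139, 0.0]
force: [-0.0, 0.7, -0.4]
opening: 0.093
gripper_force: 0.0
```

>>> {"method": "jog_arm", "body": {"rows": [[[0,0,0],[0,0,0]],[[0,0,0],[0,0,0]],[[0,0,0],[0,0,0]],[[0,0,0],[0,0,0]],[[0,0,0],[0,0,0]]], "hand": 1, "squeeze": 15}}

```text
t: 2.2
tool_pos: [0.5396, 0.2102, 0.145]
orientation: [0.106, 3.139, 0.0]
force: [-0.8, 0.4, -0.4]
opening: 0.0578
gripper_force: 0.0
```

>>> {"method": "jog_arm", "body": {"rows": [[[0,0,0],[0,0,0]],[[0,0,0],[0,0,0]]]}}

```text
t: 2.4
tool_pos: [0.5395, 0.2102, 0.1446]
orientation: [-0.106, -3.14, 0.0]
force: [-0.5, -0.4, -0.2]
opening: 0.0416
gripper_force: 0.0
```

Fingers close at about 75 mm/s, so I'll wait for the fin contact.

>>> {"method": "jog_arm", "body": {"rows": [[[0,0,0],[0,0,0]],[[0,0,0],[0,0,0]],[[0,0,0],[0,0,0]],[[0,0,0],[0,0,0]],[[0,0,0],[0,0,0]]]}}

```text
t: 2.9
tool_pos: [0.5394, 0.2101, 0.1446]
orientation: [-0.106, -3.14, 0.0]
force: [-0.0, -1.8, -0.3]
opening: 0.0123
gripper_force: 15.0
```

```bash
python3 -c "
from h import *
plan([])
from plant import robot; print(robot.read_state()['gripper_force'])"
```

```text
t 2.9 p [0.5394 0.2101 0.1446] yaw 86.14 q [ 0.28  0.12  1.64 -0.    1.39 -1.22] F [-0.  -1.8 -0.3] open 0.0123
15.000080466270447
```

>>> {"method": "jog_arm", "body": {"rows": [[[0,0.1,0],[0,0,0]],[[0,0.22,0],[0,0,0]],[[0,0.36,0],[0,0,0]],[[0,0.5,0],[0,0,0]],[[0,0.62,0],[0,0,0]]]}}

```text
t: 3.4
tool_pos: [0.5481, 0.3343, 0.1446]
orientation: [0.106, 3.139, -0.002]
force: [2.0, -5.0, 1.2]
opening: 0.0118
gripper_force: 15.0
```

>>> {"method": "jog_arm", "body": {"rows": [[[0,0.03,0],[0,0,0]],[[0,0.06,0],[0,0,0]],[[0,0.08,0],[0,0,0]],[[0,0.08,0],[0,0,0]]]}}

```text
t: 3.8
tool_pos: [0.5491, 0.3499, 0.1446]
orientation: [0.106, 3.14, 0.001]
force: [2.7, 1.5, -1.4]
opening: 0.0121
gripper_force: 15.0
```

Run:
```python
from h import *
plan([])
from plant import imaging
c=imaging.read_camera("top"); pickle.dump(c,open("c2.pkl","wb"))
i=c["frame"][:,:,::-1]; cv2.imwrite("pics/c3.png",cv2.resize(i[150:255,60:220],None,fx=5,fy=5,interpolation=cv2.INTER_CUBIC))
```

```text
t 3.8 p [0.5491 0.3499 0.1446] yaw 86.13 q [ 0.49  0.31  1.42  0.    1.41 -1.01] F [ 2.7  1.5 -1.4] open 0.0121
```

View pics/c3.png

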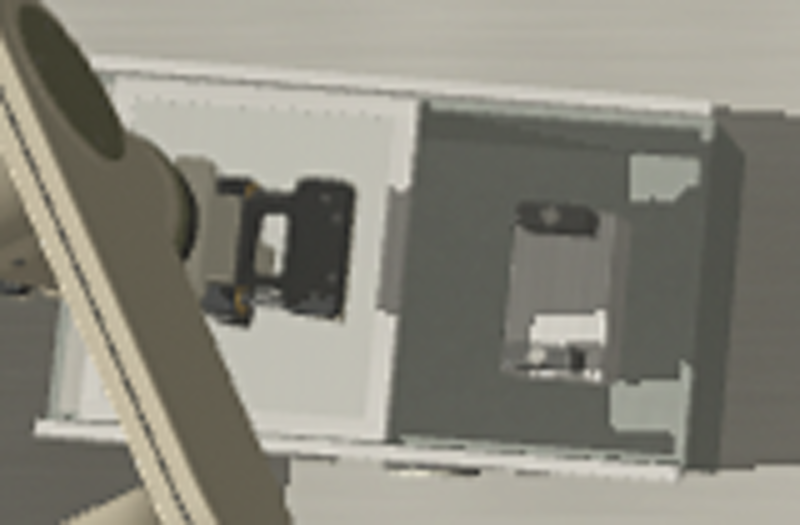

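The guard is now nearly open, with its right edge at (417, 100) to (388, 440). The bed and posts can be seen: far post top about (517–598, 203–237), bed left edge about (513, 230) to (504, 345). I'll project the model to compare.

>>> {"method": "jog_arm", "body": {"rows": [[[0,0.01,0],[0,0,0]],[[0,0.025,0],[0,0,0]],[[0,0.035,0],[0,0,0]],[[0,0.035,0],[0,0,0]]]}}

```text
t: 4.25
tool_pos: [0.5493, 0.3536, 0.1446]
orientation: [-0.108, -3.138, 0.009]
force: [-1.2, -15.5, 5.2]
opening: 0.0116
gripper_force: 15.0
```

Run:
```python
from h import *
plan([])
c=pickle.load(open("c2.pkl","rb")); f=210/np.tan(np.radians(c["vertical_fov"]/2))
a=np.radians(-3.85); Rz=np.array([[np.cos(a),-np.sin(a)],[np.sin(a),np.cos(a)]])
def pr(x,y,z):
    X=np.r_[Rz@[x,y]+[.5446,.2769],z]; k=c["R"]@X+c["t"]; u=f*k[0]/k[2]+c["cx"]; v=f*k[1]/k[2]+c["cy"]
    return (round((u-60+.5)*5-.5),round((v-150+.5)*5-.5))
print("bed",[pr(x,y,.06) for x,y in((.05,-.055),(.05,-.115),(-.05,-.115),(-.05,-.055))])
for s in(1,-1): print("post top",[pr(s*x,y,.1) for x,y in((.034,-.065),(.034,-.105),(.048,-.105),(.048,-.065))])
i=c["frame"][:,:,::-1]; im=cv2.resize(i[180:240,145:200],None,fx=10,fy=10,interpolation=cv2.INTER_CUBIC)
def P(x,y,z): 
    u,v=pr(x,y,z); return (int((u/5+60-145)*10),int((v/5+150-180)*10))
for L,z,col in(([(.05,-.055),(.05,-.115),(-.05,-.115),(-.05,-.055)],.06,(0,0,255)),([(.034,-.065),(.034,-.105),(.048,-.105),(.048,-.065)],.1,(0,255,0)),([(-.034,-.065),(-.034,-.105),(-.048,-.105),(-.048,-.065)],.1,(0,255,0))):
    cv2.polylines(im,[np.array([P(x,y,z) for x,y in L])],True,col,1)
cv2.imwrite("pics/c4.png",im)
```

```text
t 4.25 p [0.5493 0.3536 0.1446] yaw 86.06 q [ 0.5   0.32  1.41 -0.    1.42 -1.01] F [ -1.2 -15.5   5.2] open 0.0116
bed [(519, 207), (618, 214), (603, 380), (503, 373)]
post top [(517, 226), (586, 231), (588, 207), (519, 202)]
post top [(506, 342), (575, 347), (573, 371), (504, 366)]
```

View pics/c4.png

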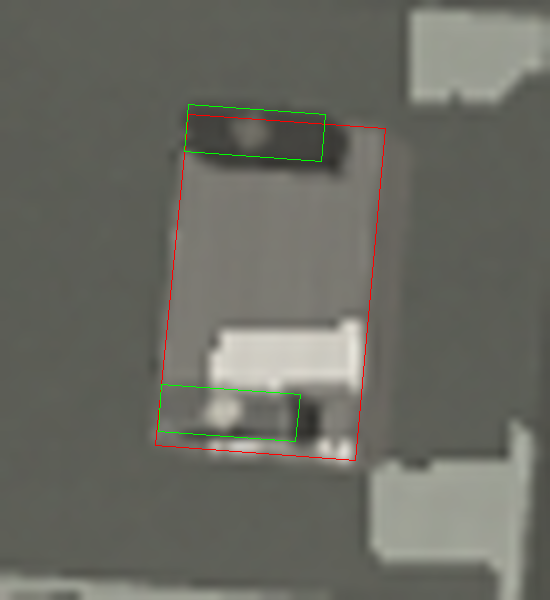

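The overlay matches the bed and both posts to within 1–2 mm, and the guard is against its open stop. Now I'll release and travel to the tray.

>>> {"method": "jog_arm", "body": {"rows": [[[0,-0.02,0],[0,0,0]],[[0,-0.02,0],[0,0,0]],[[0,-0.02,0],[0,0,0]],[[0,-0.02,0],[0,0,0]],[[0,-0.02,0],[0,0,0]]], "hand": -1}}

```text
t: 4.75
tool_pos: [0.5489, 0.3533, 0.1446]
orientation: [-0.105, -3.14, -0.0]
force: [-0.1, 0.2, -0.6]
opening: 0.0474
gripper_force: 0.0
```

>>> {"method": "jog_arm", "body": {"rows": [[[0,0,-0.2],[0,0,0]],[[0,0,-0.4],[0,0,0]],[[0,0,-0.45],[0,0,0]],[[0,0,-0.45],[0,0,0]]]}}

```text
t: 5.15
tool_pos: [0.5504, 0.3539, 0.2378]
orientation: [0.105, 3.135, 0.004]
force: [0.3, -0.2, 0.1]
opening: 0.0793
gripper_force: 0.0
```

```bash
python3 -c "
from h import *
plan([(.53,.16,.23,65),(.50,-.03,.23,33),(.50,-.21,.23,1.6),(.499,-.3926,.23,1.6),(.499,-.3926,.08,1.6)])"
```

```text
t 5.15 p [0.5504 0.3539 0.2378] yaw 86.16 q [ 0.49  0.26  1.3   0.    1.57 -1.01] F [ 0.3 -0.2  0.1] open 0.0793
[0.0369, -0.9741, 0.0361] [0.0024, 0.0025, 0.2351]
[-0.2655, -0.9244, 0.0] [0.0, 0.0, 0.3556]
[-0.7548, -0.4902, 0.0] [0.0, 0.0, 0.3489]
[-0.9125, -0.0305, 0.0] [0.0, 0.0, 0.0]
[0.0, 0.0, 0.75] [0.0, 0.0, 0.0]
```

>>> {"method": "jog_arm", "body": {"rows": [[[0.037,-0.974,0.02],[0,0,0.235]],[[0.037,-0.974,0.02],[0,0,0.235]],[[0.037,-0.974,0.02],[0,0,0.235]],[[0.037,-0.974,0.02],[0,0,0.235]],[[0.037,-0.974,0.02],[0,0,0.235]]]}}

```text
t: 5.65
tool_pos: [0.5273, 0.1541, 0.2281]
orientation: [-0.686, -3.063, 0.005]
force: [0.1, -0.4, 0.4]
opening: 0.0929
gripper_force: 0.0
```

>>> {"method": "jog_arm", "body": {"rows": [[[-0.265,-0.924,0],[0,0,0.356]],[[-0.265,-0.924,0],[0,0,0.356]],[[-0.265,-0.924,0],[0,0,0.356]],[[-0.265,-0.924,0],[0,0,0.356]],[[-0.265,-0.924,0],[0,0,0.356]]]}}

```text
t: 6.15
tool_pos: [0.4972, -0.0346, 0.2288]
orientation: [-1.51, -2.753, 0.003]
force: [0.1, 1.3, 0.8]
opening: 0.0926
gripper_force: 0.0
```

>>> {"method": "jog_arm", "body": {"rows": [[[-0.755,-0.49,0],[0,0,0.349]],[[-0.755,-0.49,0],[0,0,0.349]],[[-0.755,-0.49,0],[0,0,0.349]],[[-0.755,-0.49,0],[0,0,0.349]],[[-0.755,-0.49,0],[0,0,0.349]]]}}

```text
t: 6.65
tool_pos: [0.4979, -0.213, 0.2286]
orientation: [-2.195, -2.244, 0.002]
force: [-0.3, 0.3, -0.7]
opening: 0.0932
gripper_force: 0.0
```

>>> {"method": "jog_arm", "body": {"rows": [[[-0.91,-0.03,0],[0,0,0]],[[-0.91,-0.03,0],[0,0,0]],[[-0.91,-0.03,0],[0,0,0]],[[-0.91,-0.03,0],[0,0,0]],[[-0.91,-0.03,0],[0,0,0]]]}}

```text
t: 7.15
tool_pos: [0.4971, -0.3946, 0.2283]
orientation: [-2.19, -2.249, 0.001]
force: [-1.0, -0.3, -1.5]
opening: 0.093
gripper_force: 0.0
```

>>> {"method": "jog_arm", "body": {"rows": [[[0,0,0],[0,0,0]],[[0,0,0],[0,0,0]]]}}

```text
t: 7.35
tool_pos: [0.4981, -0.3908, 0.2298]
orientation: [-2.187, -2.253, -0.001]
force: [0.2, 0.4, 0.7]
opening: 0.0931
gripper_force: 0.0
```

```bash
python3 -c "
from h import *
plan([(.499,-.3926,.08,1.6),(.499,-.3926,.010,1.6)])
from plant import imaging
c=imaging.read_camera('wrist');pickle.dump(c,open('w.pkl','wb'));cv2.imwrite('pics/w1.png',c['frame'][:,:,::-1])
f=210/np.radians(c['vertical_fov']/2) if 0 else 210/np.tan(np.radians(c['vertical_fov']/2)); print(c['vertical_fov'],f)"
```

```text
t 7.35 p [ 0.4981 -0.3908  0.2298] yaw 1.71 q [-0.75  0.22  1.37  0.    1.55 -0.78] F [0.2 0.4 0.7] open 0.0931
[-0.0102, 0.0048, 0.749] [-0.0004, -0.001, 0.0012]
[0.0, 0.0, 0.35] [0.0, 0.0, 0.0]
65.70646984690485 325.19226210127806
```

View pics/w1.png

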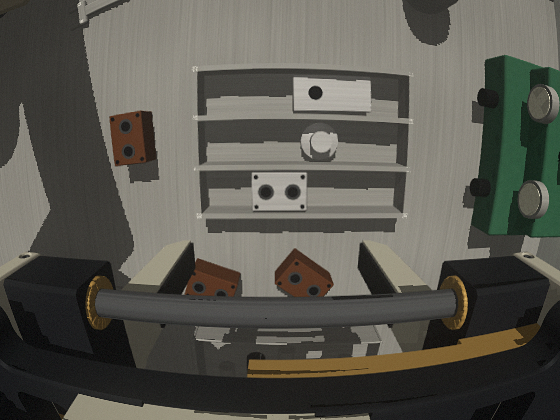

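The wrist view shows the block in the lane. Its top corners are (252, 171), (306, 172), (307, 211) and (252, 211), and its ports are (266, 192) and (293, 192).

```bash
cat >> h.py <<'E'
def wray(c,u,v,z):
    f=210/np.tan(np.radians(c["vertical_fov"]/2)); x,y=u-c["cx"],v-c["cy"]; r=np.hypot(x,y); th=r/f
    d=c["R"].T@np.array([x/r*np.sin(th),y/r*np.sin(th),np.cos(th)]); o=-c["R"].T@c["t"]
    return o+d*(z-o[2])/d[2]
E
python3 - <<'E'
from h import *
c=pickle.load(open("w.pkl","rb"))
p=np.array([wray(c,*q,.04)[:2] for q in((252,171),(306,172),(307,211),(252,211),(266,192),(293,192))]);print(p.round(4).tolist(),p[:4].mean(0),p[4:].mean(0),-c["R"].T@c["t"])
E
```

```text
[[0.47, -0.3716], [0.5299, -0.3709], [0.5333, -0.4156], [0.4706, -0.4175], [0.4861, -0.395], [0.5163, -0.394]] [ 0.50094092 -0.39390179] [ 0.5012112  -0.39449853] [ 0.49550691 -0.31908682  0.39668956]
```

>>> {"method": "jog_arm", "body": {"rows": [[[-0.013,0.009,0.2],[0,0,0]],[[-0.013,0.009,0.45],[0,0,0]],[[-0.013,0.009,0.65],[0,0,0]],[[-0.013,0.009,0.75],[0,0,0]],[[-0.013,0.009,0.75],[0,0,0]]]}}

```text
t: 7.9
tool_pos: [0.4974, -0.3917, 0.0762]
orientation: [-2.184, -2.248, -0.0]
force: [-0.7, -0.1, 0.2]
opening: 0.093
gripper_force: 0.0
```

>>> {"method": "jog_arm", "body": {"rows": [[[0,0,0.1],[0,0,0]],[[0,0,0.2],[0,0,0]],[[0,0,0.3],[0,0,0]],[[0,0,0.345],[0,0,0]],[[0,0,0.345],[0,0,0]]]}}

```text
t: 8.4
tool_pos: [0.4994, -0.3947, 0.0117]
orientation: [-2.19, -2.252, -0.0]
force: [-1.4, 0.1, -0.2]
opening: 0.0932
gripper_force: 0.0
```

>>> {"method": "jog_arm", "body": {"rows": [[[0,0,0],[0,0,0]],[[0,0,0],[0,0,0]],[[0,0,0],[0,0,0]],[[0,0,0],[0,0,0]],[[0,0,0],[0,0,0]]], "hand": 1, "squeeze": 25}}

```text
t: 8.9
tool_pos: [0.4999, -0.3959, 0.0125]
orientation: [2.19, 2.25, 0.0]
force: [1.7, 0.1, 3.2]
opening: 0.062
gripper_force: 25.0
```

```bash
python3 -c "
from h import *
plan([])
from plant import robot; s=robot.read_state(); print(s['gripper_force'])"
```

```text
t 8.9 p [ 0.4999 -0.3959  0.0125] yaw 1.54 q [-0.75  0.41  1.55  0.    1.18 -0.78] F [1.7 0.1 3.2] open 0.062
25.000227391719818
```

>>> {"method": "jog_arm", "body": {"rows": [[[0,0,-0.1],[0,0,0]],[[0,0,-0.25],[0,0,0]],[[0,0,-0.45],[0,0,0]],[[0,0,-0.6],[0,0,0]],[[0,0,-0.6],[0,0,0]]]}}

```text
t: 9.4
tool_pos: [0.5016, -0.3978, 0.1375]
orientation: [2.185, 2.245, 0.0]
force: [0.2, -0.6, -2.1]
opening: 0.0617
gripper_force: 25.0
```

>>> {"method": "jog_arm", "body": {"rows": [[[0.15,-0.02,0],[0,0,0]],[[0.35,-0.05,0],[0,0,0]],[[0.6,-0.06,0],[0,0,0]],[[0.8,-0.07,0],[0,0,0]],[[1,-0.07,0],[0,0,0]]]}}

```text
t: 9.9
tool_pos: [0.4781, -0.1938, 0.1293]
orientation: [-2.189, -2.249, 0.001]
force: [1.4, -0.2, -2.6]
opening: 0.0619
gripper_force: 25.0
```

>>> {"method": "jog_arm", "body": {"rows": [[[0.2,-0.07,0],[0,0,0]],[[0.4,-0.07,0],[0,0,0]],[[0.55,-0.07,0],[0,0,0]],[[0.6,-0.07,0],[0,0,0]],[[0.6,-0.07,0],[0,0,0]]]}}

```text
t: 10.4
tool_pos: [0.4617, -0.0752, 0.1303]
orientation: [-2.187, -2.253, 0.002]
force: [0.2, -1.1, -2.4]
opening: 0.0619
gripper_force: 25.0
```

```bash
python3 -c "
from h import *
plan([(.472,-.075,.030,1.6),(.472,-.075,.013,1.6)])"
```

```text
t 10.4 p [ 0.4617 -0.0752  0.1303] yaw 1.68 q [-0.27 -0.17  1.95 -0.    1.37 -0.3 ] F [ 0.2 -1.1 -2.4] open 0.0619
[-0.0007, 0.0523, 0.5012] [-0.0013, -0.0003, 0.0009]
[0.0, 0.0, 0.085] [0.0, 0.0, 0.0]
```

>>> {"method": "jog_arm", "body": {"rows": [[[0,0.04,0.15],[0,0,0]],[[0,0.04,0.3],[0,0,0]],[[0,0.04,0.42],[0,0,0]],[[0,0.04,0.5],[0,0,0]],[[0,0.04,0.53],[0,0,0]]]}}

```text
t: 10.9
tool_pos: [0.4686, -0.0771, 0.0229]
orientation: [-2.19, -2.247, 0.004]
force: [-0.2, -0.4, -2.1]
opening: 0.0612
gripper_force: 25.0
```

>>> {"method": "jog_arm", "body": {"rows": [[[0,0,0],[0,0,0]],[[0,0,0],[0,0,0]]]}}

```text
t: 11.1
tool_pos: [0.4712, -0.077, 0.0263]
orientation: [2.191, 2.25, 0.0]
force: [-0.3, 0.2, -2.7]
opening: 0.0619
gripper_force: 25.0
```

>>> {"method": "jog_arm", "body": {"rows": [[[0,0,0.03],[0,0,0]],[[0,0,0.05],[0,0,0]],[[0,0,0.06],[0,0,0]],[[0,0,0.067],[0,0,0]],[[0,0,0.067],[0,0,0]]]}}

```text
t: 11.6
tool_pos: [0.4707, -0.0761, 0.0125]
orientation: [2.191, 2.251, 0.0]
force: [-1.2, -0.5, 0.1]
opening: 0.062
gripper_force: 25.0
```

>>> {"method": "jog_arm", "body": {"rows": [[[0,0,0],[0,0,0]],[[0,0,0],[0,0,0]]]}}

```text
t: 11.8
tool_pos: [0.4707, -0.0761, 0.0124]
orientation: [2.191, 2.251, 0.0]
force: [-1.1, 1.0, 0.5]
opening: 0.0619
gripper_force: 25.0
```

>>> {"method": "jog_arm", "body": {"rows": [[[0,0,0],[0,0,0]],[[0,0,0],[0,0,0]],[[0,0,0],[0,0,0]],[[0,0,0],[0,0,0]],[[0,0,0],[0,0,0]]], "hand": -1}}

```text
t: 12.3
tool_pos: [0.4707, -0.0762, 0.0123]
orientation: [2.191, 2.251, 0.0]
force: [0.2, -0.1, 0.6]
opening: 0.0926
gripper_force: 0.0
```

>>> {"method": "jog_arm", "body": {"rows": [[[0,0,-0.2],[0,0,0]],[[0,0,-0.4],[0,0,0]],[[0,0,-0.65],[0,0,0]],[[0,0,-0.7],[0,0,0]],[[0,0,-0.7],[0,0,0]]]}}

```text
t: 12.8
tool_pos: [0.4726, -0.0767, 0.1551]
orientation: [2.188, 2.248, 0.004]
force: [-0.6, -0.7, 0.5]
opening: 0.093
gripper_force: 0.0
```

```bash
python3 -c "
from h import *
plan([])
from plant import imaging
c=imaging.read_camera('wrist');pickle.dump(c,open('w.pkl','wb'));i=c['frame'][:,:,::-1];cv2.imwrite('pics/w2.png',cv2.resize(i[110:260,180:380],None,fx=4,fy=4,interpolation=cv2.INTER_CUBIC))"
```

```text
t 12.8 p [ 0.4726 -0.0767  0.1551] yaw 1.55 q [-0.27 -0.17  1.9  -0.    1.4  -0.3 ] F [-0.6 -0.7  0.5] open 0.093
```

View pics/w2.png

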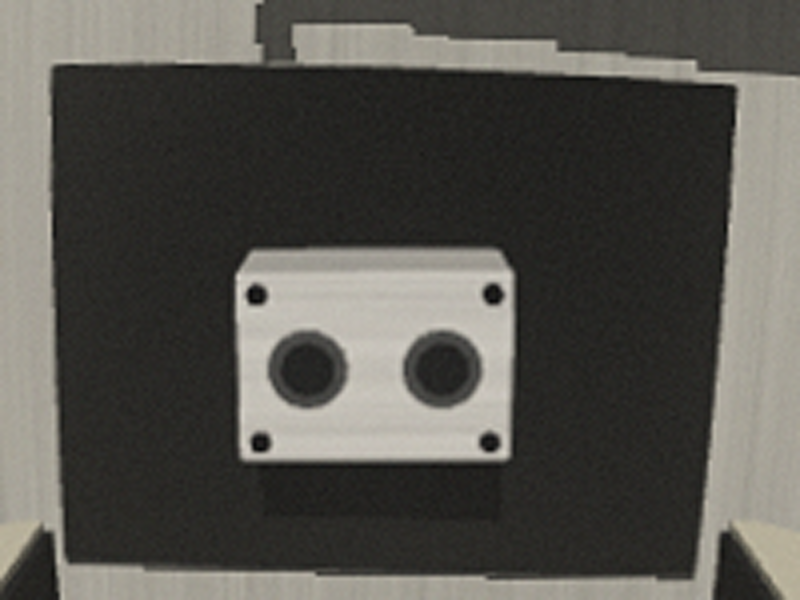

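The block sits square on the mat, with its top at crop (236–514, 268–462) and the midpoint of its ports at about (375, 369). I'll rotate 90° and regrasp it by its long sides.

>>> {"method": "jog_arm", "body": {"rows": [[[0,0,0],[0,0,-1]],[[0,0,0],[0,0,-1]],[[0,0,0],[0,0,-1]],[[0,0,0],[0,0,-1]],[[0,0,0],[0,0,-1]]]}}

```text
t: 13.35
tool_pos: [0.4689, -0.0757, 0.1491]
orientation: [-1.204, -2.897, 0.001]
force: [0.3, -0.3, -0.1]
opening: 0.0929
gripper_force: 0.0
```

```bash
python3 -c "
from h import *
c=pickle.load(open('w.pkl','rb'))
p=[wray(c,*crop(x,y,180,110,4),.04)[:2] for x,y in((238,270),(514,270),(511,462),(241,462),(307,369),(443,369))]
print(np.mean(p[:4],0),np.mean(p[4:],0))
plan([(.4707,-.0745,.15,91.55)])"
```

```text
[ 0.47024807 -0.07378154] [ 0.47004175 -0.07409565]
t 13.35 p [ 0.4689 -0.0757  0.1491] yaw 44.88 q [-0.27 -0.17  1.91 -0.    1.4  -1.05] F [ 0.3 -0.3 -0.1] open 0.0929
[-0.0022, 0.0106, -0.0044] [-0.0004, -0.0031, -0.5186]
```

>>> {"method": "jog_arm", "body": {"rows": [[[0,0.01,0],[0,0,-0.52]],[[0,0.01,0],[0,0,-0.52]],[[0,0.01,0],[0,0,-0.52]],[[0,0.01,0],[0,0,-0.52]],[[0,0.01,0],[0,0,-0.52]]]}}

```text
t: 13.85
tool_pos: [0.4703, -0.0743, 0.1491]
orientation: [-0.059, -3.136, -0.002]
force: [-0.7, -0.1, -0.4]
opening: 0.0928
gripper_force: 0.0
```

```bash
python3 -c "
from h import *
plan([(.4707,-.0745,.05,91.55),(.4707,-.0745,.012,91.55)])"
```

```text
t 13.85 p [ 0.4703 -0.0743  0.1491] yaw 87.85 q [-0.26 -0.16  1.91 -0.    1.4  -1.8 ] F [-0.7 -0.1 -0.4] open 0.0928
[-0.0044, -0.0015, 0.4956] [0.0008, -0.003, -0.0412]
[0.0, 0.0, 0.19] [0.0, 0.0, 0.0]
```

>>> {"method": "jog_arm", "body": {"rows": [[[-0.002,0,0.1],[0,0,-0.041]],[[-0.002,0,0.25],[0,0,-0.041]],[[-0.002,0,0.38],[0,0,-0.041]],[[-0.002,0,0.48],[0,0,-0.041]],[[-0.002,0,0.48],[0,0,-0.041]]]}}

```text
t: 14.35
tool_pos: [0.4677, -0.0735, 0.0505]
orientation: [0.032, -3.131, -0.004]
force: [0.1, -0.1, -0.3]
opening: 0.093
gripper_force: 0.0
```

>>> {"method": "jog_arm", "body": {"rows": [[[0,0,0],[0,0,0]],[[0,0,0],[0,0,0]]]}}

```text
t: 14.55
tool_pos: [0.4727, -0.0748, 0.0567]
orientation: [-0.032, 3.141, -0.0]
force: [1.0, 0.2, -0.7]
opening: 0.0929
gripper_force: 0.0
```

```bash
python3 -c "
from h import *
plan([(.4707,-.0745,.0125,91.55)])"
```

```text
t 14.55 p [ 0.4727 -0.0748  0.0567] yaw 91.18 q [-0.26 -0.06  1.99 -0.    1.21 -1.86] F [ 1.   0.2 -0.7] open 0.0929
[0.0103, 0.002, 0.2212] [-0.0001, 0.0003, -0.0041]
```

>>> {"method": "jog_arm", "body": {"rows": [[[0.008,0.001,0.07],[0,0,-0.004]],[[0.008,0.001,0.14],[0,0,-0.004]],[[0.008,0.001,0.2],[0,0,-0.004]],[[0.008,0.001,0.22],[0,0,-0.004]],[[0.008,0.001,0.22],[0,0,-0.004]]]}}

```text
t: 15.05
tool_pos: [0.4697, -0.0743, 0.0109]
orientation: [0.042, -3.139, -0.001]
force: [0.1, 0.4, 0.4]
opening: 0.0928
gripper_force: 0.0
```

>>> {"method": "jog_arm", "body": {"rows": [[[0,0,0],[0,0,0]],[[0,0,0],[0,0,0]]]}}

```text
t: 15.25
tool_pos: [0.4714, -0.0747, 0.0128]
orientation: [-0.042, 3.14, -0.0]
force: [0.2, -0.3, 0.1]
opening: 0.093
gripper_force: 0.0
```

>>> {"method": "jog_arm", "body": {"rows": [[[0,0,0],[0,0,0]],[[0,0,0],[0,0,0]],[[0,0,0],[0,0,0]],[[0,0,0],[0,0,0]],[[0,0,0],[0,0,0]]], "hand": 1, "squeeze": 25}}

```text
t: 15.75
tool_pos: [0.4708, -0.0746, 0.0123]
orientation: [-0.042, 3.141, -0.0]
force: [-0.4, -1.1, -0.8]
opening: 0.0577
gripper_force: 0.0
```

>>> {"method": "jog_arm", "body": {"rows": [[[0,0,0],[0,0,0]],[[0,0,0],[0,0,0]],[[0,0,0],[0,0,0]],[[0,0,0],[0,0,0]]]}}

```text
t: 16.15
tool_pos: [0.4708, -0.0746, 0.0122]
orientation: [-0.042, 3.141, 0.0]
force: [-0.5, -0.2, 0.4]
opening: 0.0441
gripper_force: 25.0
```

```bash
python3 -c "
from h import *
plan([])
from plant import robot; s=robot.read_state(); print(s['gripper_force'])"
```

```text
t 16.15 p [ 0.4708 -0.0746  0.0122] yaw 91.54 q [-0.26  0.01  2.01  0.    1.12 -1.86] F [-0.5 -0.2  0.4] open 0.0441
25.000017285346985
```

>>> {"method": "jog_arm", "body": {"rows": [[[0,0,-0.15],[0,0,0]],[[0,0,-0.4],[0,0,0]],[[0,0,-0.65],[0,0,0]],[[0,0,-0.85],[0,0,0]],[[0,0,-0.95],[0,0,0]]]}}

```text
t: 16.65
tool_pos: [0.4723, -0.075, 0.2066]
orientation: [-0.042, 3.136, -0.002]
force: [1.7, -0.1, -3.6]
opening: 0.044
gripper_force: 25.0
```

>>> {"method": "jog_arm", "body": {"rows": [[[-0.05,0.1,0],[0,0,0.03]],[[-0.1,0.3,0],[0,0,0.06]],[[-0.2,0.5,0],[0,0,0.06]],[[-0.3,0.7,0],[0,0,0.06]],[[-0.3,0.9,0],[0,0,0.06]]]}}

```text
t: 17.15
tool_pos: [0.5269, 0.1086, 0.2016]
orientation: [-0.106, -3.14, 0.0]
force: [-0.3, -0.0, -2.7]
opening: 0.0439
gripper_force: 25.0
```

>>> {"method": "jog_arm", "body": {"rows": [[[0,0.1,0],[0,0,0]],[[0,0.15,0],[0,0,0]],[[0,0.2,0],[0,0,0]],[[0,0.2,0],[0,0,0]]]}}

```text
t: 17.55
tool_pos: [0.5285, 0.1471, 0.202]
orientation: [-0.105, -3.139, 0.0]
force: [-1.4, 0.1, -2.1]
opening: 0.044
gripper_force: 25.0
```

```bash
python3 -c "
from h import *
plan([(.5393,.1925,.20,86.15),(.5393,.1925,.12,86.15)])"
```

```text
t 17.55 p [0.5285 0.1471 0.202 ] yaw 86.16 q [ 0.18  0.    1.65  0.    1.49 -1.33] F [-1.4  0.1 -2.1] open 0.044
[-0.0386, 0.2299, 0.0098] [-0.0, -0.0003, 0.0001]
[0.0, 0.0, 0.4] [0.0, 0.0, 0.0]
```

>>> {"method": "jog_arm", "body": {"rows": [[[-0.02,0.1,0],[0,0,0]],[[-0.038,0.2,0],[0,0,0]],[[-0.038,0.23,0],[0,0,0]],[[-0.038,0.23,0],[0,0,0]],[[-0.038,0.23,0],[0,0,0]]]}}

```text
t: 18.05
tool_pos: [0.5392, 0.1911, 0.2021]
orientation: [-0.107, -3.139, 0.001]
force: [0.3, 0.3, -2.7]
opening: 0.044
gripper_force: 25.0
```

>>> {"method": "jog_arm", "body": {"rows": [[[0,0,0.1],[0,0,0]],[[0,0,0.25],[0,0,0]],[[0,0,0.36],[0,0,0]],[[0,0,0.39],[0,0,0]],[[0,0,0.39],[0,0,0]]]}}

```text
t: 18.55
tool_pos: [0.5385, 0.1912, 0.1234]
orientation: [-0.107, -3.138, 0.001]
force: [-0.0, -0.3, -1.7]
opening: 0.0439
gripper_force: 25.0
```

>>> {"method": "jog_arm", "body": {"rows": [[[0,0,0],[0,0,0]],[[0,0,0],[0,0,0]],[[0,0,0],[0,0,0]]]}}

```text
t: 18.85
tool_pos: [0.5402, 0.1924, 0.1258]
orientation: [0.106, 3.138, 0.001]
force: [-1.0, 0.4, -3.0]
opening: 0.044
gripper_force: 25.0
```

```bash
python3 -c "
from h import *
plan([(.5393,.1925,.12,86.15)])
from plant import imaging
c=imaging.read_camera('wrist');pickle.dump(c,open('w.pkl','wb'));i=c['frame'][:,:,::-1];cv2.imwrite('pics/w3.png',cv2.resize(i[90:290,150:410],None,fx=3,fy=3,interpolation=cv2.INTER_CUBIC))"
```

```text
t 18.85 p [0.5402 0.1924 0.1258] yaw 86.14 q [ 0.25  0.12  1.67  0.    1.35 -1.25] F [-1.   0.4 -3. ] open 0.044
[0.0048, -0.0, 0.0288] [0.0005, 0.0014, -0.0001]
```

View pics/w3.png

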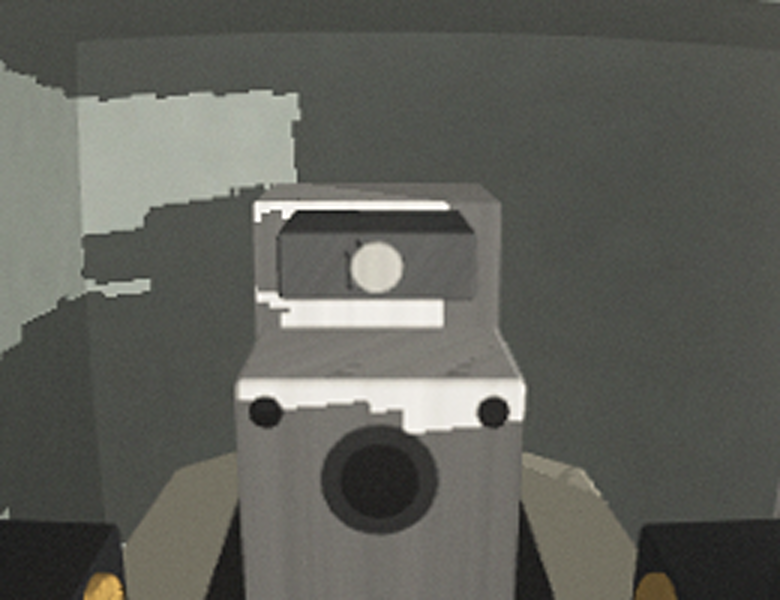

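The wrist view shows the near post top spanning rows 232–299 and columns 277–475, with its bolt at (377, 267). The held block's top end edge is at row 380 and columns 238–525. I'll compare the two.

Run:
```python
from h import *
from plant import robot
c=pickle.load(open("w.pkl","rb")); s=robot.read_state()
a=np.radians(-3.85); Rz=np.array([[np.cos(a),-np.sin(a)],[np.sin(a),np.cos(a)]])
tcp=np.array([.5402,.1924])
def m(n,x,y,z): print(n,((wray(c,*crop(x,y,150,90,3),z)[:2]-tcp)@Rz*1000).round(1))  # cell axes, from TCP
m("inner L",277,297,.1);m("inner R",474,299,.1);m("outer L",292,232,.1);m("outer R",474,233,.1);m("bolt",377,267,.1)
m("block end L",238,380,.1536);m("block end R",525,381,.1536)
m("bed edge L",257,190,.06);m("bed edge R",497,190,.06)
```

```text
inner L [-33.2 -20.3]
inner R [-32.8  19.4]
outer L [-46.4 -17. ]
outer R [-46.2  19.2]
bolt [-39.3  -0.1]
block end L [-31.6 -20.8]
block end R [-31.4  22.1]
bed edge L [-51.3 -28.9]
bed edge R [-51.3  28.5]
```

>>> {"method": "jog_arm", "body": {"rows": [[[-0.004,0,0.03],[0,0,0]],[[-0.004,0,0.07],[0,0,0]],[[-0.004,0,0.11],[0,0,0]],[[-0.004,0,0.14],[0,0,0]],[[-0.004,0,0.16],[0,0,0]]]}}

```text
t: 19.4
tool_pos: [0.5396, 0.192, 0.0909]
orientation: [-0.106, -3.138, 0.001]
force: [-0.5, 0.7, -1.5]
opening: 0.044
gripper_force: 25.0
```

>>> {"method": "jog_arm", "body": {"rows": [[[0,0,0],[0,0,0]],[[0,0,0],[0,0,0]]]}}

```text
t: 19.6
tool_pos: [0.5401, 0.1922, 0.0922]
orientation: [-0.106, -3.14, 0.0]
force: [0.5, -0.1, -2.6]
opening: 0.0437
gripper_force: 25.0
```

>>> {"method": "jog_arm", "body": {"rows": [[[-0.003,0,0.03],[0,0,0]],[[-0.003,0,0.06],[0,0,0]],[[-0.003,0,0.08],[0,0,0]],[[-0.003,0,0.095],[0,0,0]],[[-0.003,0,0.1],[0,0,0]]]}}

```text
t: 20.1
tool_pos: [0.5403, 0.192, 0.0716]
orientation: [-0.106, -3.139, 0.0]
force: [0.8, -0.7, -4.4]
opening: 0.0437
gripper_force: 25.0
```

>>> {"method": "jog_arm", "body": {"rows": [[[0,0,0],[0,0,0]],[[0,0,0],[0,0,0]]]}}

```text
t: 20.3
tool_pos: [0.5409, 0.1922, 0.0724]
orientation: [0.106, 3.14, 0.0]
force: [-0.3, -0.3, -2.7]
opening: 0.044
gripper_force: 25.0
```

>>> {"method": "jog_arm", "body": {"rows": [[[0,0,0.008],[0,0,0]],[[0,0,0.014],[0,0,0]],[[0,0,0.018],[0,0,0]],[[0,0,0.021],[0,0,0]],[[0,0,0.021],[0,0,0]]]}}

```text
t: 20.8
tool_pos: [0.5407, 0.1921, 0.0682]
orientation: [-0.106, -3.14, 0.0]
force: [-1.4, -0.4, -0.0]
opening: 0.0436
gripper_force: 25.0
```

>>> {"method": "jog_arm", "body": {"rows": [[[0,0,0],[0,0,0]],[[0,0,0],[0,0,0]]]}}

```text
t: 21.0
tool_pos: [0.5408, 0.1921, 0.0683]
orientation: [0.106, 3.14, -0.0]
force: [-2.1, -0.7, 0.6]
opening: 0.0439
gripper_force: 25.0
```

The block is seated: the weight has left the wrist at the expected height. Releasing.

>>> {"method": "jog_arm", "body": {"rows": [[[0,0,0],[0,0,0]],[[0,0,0],[0,0,0]],[[0,0,0],[0,0,0]],[[0,0,0],[0,0,0]],[[0,0,0],[0,0,0]]], "hand": -1}}

```text
t: 21.5
tool_pos: [0.5408, 0.1921, 0.068]
orientation: [0.106, 3.14, 0.0]
force: [0.1, -0.4, 0.3]
opening: 0.0793
gripper_force: 0.0
```

>>> {"method": "jog_arm", "body": {"rows": [[[0,0,0],[0,0,0]],[[0,0,-0.05],[0,0,0]],[[0,0,-0.15],[0,0,0]],[[0,0,-0.35],[0,0,0]],[[0,0,-0.55],[0,0,0]]]}}

```text
t: 22.0
tool_pos: [0.54, 0.192, 0.1792]
orientation: [-0.106, -3.138, 0.001]
force: [0.2, -0.0, -0.1]
opening: 0.0929
gripper_force: 0.0
```

>>> {"method": "jog_arm", "body": {"rows": [[[0,0,-0.2],[0,0,0]],[[0,0,-0.24],[0,0,0]],[[0,0,-0.24],[0,0,0]]]}}

```text
t: 22.3
tool_pos: [0.5421, 0.1925, 0.2292]
orientation: [0.106, 3.135, 0.002]
force: [0.2, -0.5, -1.3]
opening: 0.093
gripper_force: 0.0
```

```bash
python3 -c "
from h import *
from plant import imaging
plan([(.5495,.3535,.225,86.15),(.5495,.3535,.1446,86.15)])
"
```

```text
t 22.3 p [0.5421 0.1925 0.2292] yaw 86.14 q [ 0.25  0.05  1.55 -0.    1.53 -1.25] F [ 0.2 -0.5 -1.3] open 0.093
[0.0176, 0.8055, 0.0224] [0.001, 0.0032, -0.0001]
[0.0, 0.0, 0.402] [0.0, 0.0, 0.0]
```

>>> {"method": "jog_arm", "body": {"rows": [[[0.01,0.2,0.01],[0,0,0]],[[0.018,0.45,0.02],[0,0,0]],[[0.018,0.65,0.02],[0,0,0]],[[0.018,0.8,0.02],[0,0,0]],[[0.018,0.805,0.02],[0,0,0]]]}}

```text
t: 22.8
tool_pos: [0.5461, 0.356, 0.2189]
orientation: [-0.1, -3.136, 0.002]
force: [-0.3, -0.7, -0.6]
opening: 0.0931
gripper_force: 0.0
```

>>> {"method": "jog_arm", "body": {"rows": [[[0,0,0.1],[0,0,0]],[[0,0,0.25],[0,0,0]],[[0,0,0.35],[0,0,0]],[[0,0,0.4],[0,0,0]],[[0,0,0.4],[0,0,0]]]}}

```text
t: 23.3
tool_pos: [0.547, 0.3517, 0.1398]
orientation: [-0.107, -3.137, 0.003]
force: [-1.1, -0.5, -0.1]
opening: 0.0931
gripper_force: 0.0
```

>>> {"method": "jog_arm", "body": {"rows": [[[0,0,0],[0,0,0]],[[0,0,0],[0,0,0]],[[0,0,0],[0,0,0]],[[0,0,0],[0,0,0]],[[0,0,0],[0,0,0]]], "hand": 1, "squeeze": 15}}

```text
t: 23.8
tool_pos: [0.5481, 0.3531, 0.1424]
orientation: [0.106, 3.139, 0.0]
force: [-0.3, -0.8, -0.3]
opening: 0.0577
gripper_force: 0.0
```

>>> {"method": "jog_arm", "body": {"rows": [[[0,0,0],[0,0,0]],[[0,0,0],[0,0,0]],[[0,0,0],[0,0,0]],[[0,0,0],[0,0,0]],[[0,0,0],[0,0,0]]]}}

```text
t: 24.3
tool_pos: [0.548, 0.353, 0.142]
orientation: [-0.106, -3.14, 0.0]
force: [-0.1, -1.0, -0.2]
opening: 0.0175
gripper_force: 0.0
```

>>> {"method": "jog_arm", "body": {"rows": [[[0,0,0],[0,0,0]],[[0,0,0],[0,0,0]]]}}

```text
t: 24.5
tool_pos: [0.5479, 0.3531, 0.142]
orientation: [-0.106, -3.14, -0.0]
force: [0.1, 0.2, -0.3]
opening: 0.0121
gripper_force: 15.0
```

>>> {"method": "jog_arm", "body": {"rows": [[[0,-0.1,0],[0,0,0]],[[0,-0.25,0],[0,0,0]],[[0,-0.42,0],[0,0,0]],[[0,-0.6,0],[0,0,0]],[[0,-0.74,0],[0,0,0]]]}}

```text
t: 25.0
tool_pos: [0.5375, 0.2046, 0.142]
orientation: [-0.105, -3.139, -0.002]
force: [1.2, 5.1, -1.9]
opening: 0.0118
gripper_force: 15.0
```

>>> {"method": "jog_arm", "body": {"rows": [[[0,-0.03,0],[0,0,0]],[[0,-0.05,0],[0,0,0]],[[0,-0.07,0],[0,0,0]],[[0,-0.09,0],[0,0,0]],[[0,-0.1,0],[0,0,0]]]}}

```text
t: 25.5
tool_pos: [0.5365, 0.189, 0.142]
orientation: [-0.103, -3.14, -0.008]
force: [0.3, 20.1, -4.1]
opening: 0.012
gripper_force: 15.0
```

>>> {"method": "jog_arm", "body": {"rows": [[[0,0,0],[0,0,0]],[[0,0,0],[0,0,0]]]}}

```text
t: 25.7
tool_pos: [0.5365, 0.189, 0.142]
orientation: [0.102, 3.14, 0.007]
force: [-1.6, 13.5, -2.1]
opening: 0.0121
gripper_force: 15.0
```

>>> {"method": "jog_arm", "body": {"rows": [[[0,0,0],[0,0,0]],[[0,0,0],[0,0,0]],[[0,0,0],[0,0,0]],[[0,0,0],[0,0,0]],[[0,0,0],[0,0,0]]], "hand": -1}}

```text
t: 26.2
tool_pos: [0.5368, 0.1852, 0.1421]
orientation: [0.106, 3.14, -0.0]
force: [0.8, 0.1, -0.3]
opening: 0.0475
gripper_force: 0.0
```

>>> {"method": "jog_arm", "body": {"rows": [[[0,0,-0.1],[0,0,0]],[[0,0,-0.3],[0,0,0]],[[0,0,-0.5],[0,0,0]],[[0,0,-0.6],[0,0,0]],[[0,0,-0.6],[0,0,0]]]}}

```text
t: 26.7
tool_pos: [0.5387, 0.1857, 0.2667]
orientation: [0.106, 3.133, 0.003]
force: [0.8, 0.6, 0.8]
opening: 0.0875
gripper_force: 0.0
```

>>> {"method": "jog_arm", "body": {"rows": [[[0.3,0.5,0],[0,0,0]],[[0.6,0.9,0],[0,0,0]],[[0.7,1,0],[0,0,0]],[[0.7,1,0],[0,0,0]],[[0.7,1,0],[0,0,0]]]}}

```text
t: 27.2
tool_pos: [0.4085, 0.3956, 0.2602]
orientation: [-0.106, -3.138, 0.002]
force: [0.7, -0.5, 1.3]
opening: 0.093
gripper_force: 0.0
```

>>> {"method": "jog_arm", "body": {"rows": [[[0,0.4,0],[0,0,0]],[[0,0.6,0],[0,0,0]],[[0,0.6,0],[0,0,0]],[[0,0.6,0],[0,0,0]]]}}

```text
t: 27.6
tool_pos: [0.4171, 0.5159, 0.2587]
orientation: [-0.101, -3.137, 0.004]
force: [0.8, -0.5, -0.3]
opening: 0.093
gripper_force: 0.0
```

Run:
```python
from h import *
plan([])
from plant import imaging
c=imaging.read_camera("top"); pickle.dump(c,open("c5.pkl","wb"))
i=c["frame"][:,:,::-1]; cv2.imwrite("pics/c5.png",cv2.resize(i[160:250,120:220],None,fx=6.5,fy=6.5,interpolation=cv2.INTER_CUBIC))
```

```text
t 27.6 p [0.4171 0.5159 0.2587] yaw 86.3 q [ 0.81  0.29  1.23  0.    1.62 -0.69] F [ 0.8 -0.5 -0.3] open 0.093
```

View pics/c5.png

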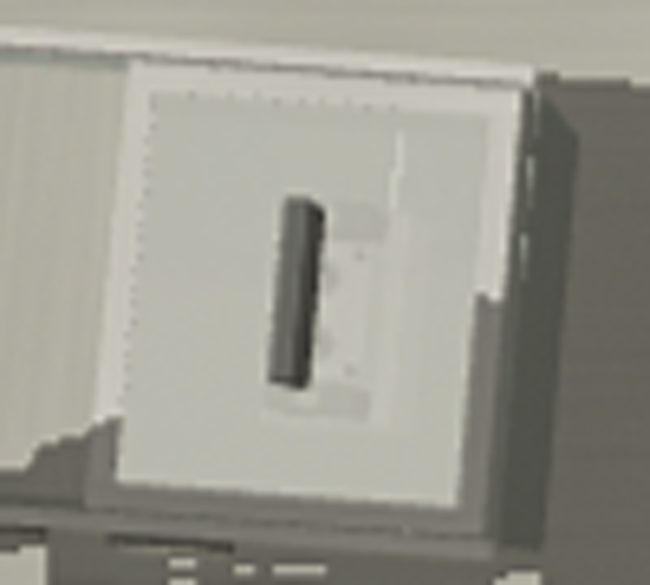

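The window is against the end wall at (520, 90) to (490, 540). Through it the block lies square between the posts, with screw holes at about (360, 255) and (350, 372). The arm is clear.

>>> {"method": "jog_arm", "body": {"rows": [[[0,0,0],[0,0,0]],[[0,0,0],[0,0,0]],[[0,0,0],[0,0,0]]]}}

```text
t: 27.95
tool_pos: [0.419, 0.5131, 0.2624]
orientation: [0.108, 3.139, 0.0]
force: [0.3, -0.1, -0.6]
opening: 0.0929
gripper_force: 0.0
```

```bash
python3 -c "
from plant import robot; print(robot.close_job())"
```

```text
the job is handed in; nothing more can be done
None
```

I handed the job in at about 28 s: the valve block is on the bed between the end posts and released, the guard is shut against its stop and the arm is clear; the hand-in returned no verdict, so this rests on the force readings and the last top view.

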